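# Nest the sample cups and close the shipping carton

### The job

Take the steel cup out of the slanted rack and nest it upright and fully home in the matching cup that stands in the carton. Then close the carton: fold both side flaps down level first, in either order, and then the big lid flap down flat over them. Leave the jars and collars where they are.

Things in the scene. Friction and masses are not known exactly. Their poses are not given: they have to be found in the camera images.
- carton: open cardboard carton, fixed to the table, on a thin blue mat: outer 150 (its x) by 190 (its y) by 120 mm high, walls and floor 4 mm; origin at the centre of its underside, z up; its near (-x) side has no flap
- flap_left (a joint): hinge angle of the left side flap with a green edge (cardboard panel 4 mm thick, 138 mm wide, 75 mm from hinge to free edge); 0 = folded down level over the opening, pi/2 = standing straight up, 2.1 = leaning outward at its stop; friction holds it wherever it is left
- flap_left_hinge (a point): middle of the hinge line of the left side flap with a green edge, on the top of the carton's +y wall, 120 mm above the table. The axes turn with the flap: from the hinge the panel runs along this frame's -y, and its outer (upper when closed) face is 4 mm along this frame's +z
- flap_right (a joint): hinge angle of the right side flap with a green edge (cardboard panel 4 mm thick, 138 mm wide, 75 mm from hinge to free edge); 0 = folded down level over the opening, pi/2 = standing straight up, 2.1 = leaning outward at its stop; friction holds it wherever it is left
- flap_right_hinge (a point): middle of the hinge line of the right side flap with a green edge, on the top of the carton's -y wall, 120 mm above the table. The axes turn with the flap: from the hinge the panel runs along this frame's +y, and its outer (upper when closed) face is 4 mm along this frame's +z
- lid (a joint): hinge angle of the lid flap with a blue edge (cardboard panel 4 mm thick, 190 mm wide, 150 mm from hinge to free edge); 0 = folded down level over the opening, pi/2 = standing straight up, 2.1 = leaning outward at its stop; friction holds it wherever it is left
- lid_hinge (a point): middle of the hinge line of the lid flap with a blue edge, on the top of the carton's far (+x) wall, 124.5 mm above the table. The axes turn with the flap: from the hinge the panel runs along this frame's -x, and its outer (upper when closed) face is 4 mm along this frame's +z
- cup_carton: round steel cup, 65 mm high, 38 mm across at the foot, tapering out to 61 mm at 52 mm height, with a straight rim band 68 mm across from 50 to 65 mm height, mouth 60 mm inside; solid foot: its inner floor lies 24 mm above its underside. Origin at the centre of the underside, z along its axis to the mouth; 60 to 130 g. This one stands upright on the carton's floor
- cup_rack: steel cup of the very same shape as the one in the carton (see there), same origin and axes; it sits in one pocket of the slanted rack, its mouth leaning 30 degrees from vertical towards the rack's +x, away from the robot. Nested fully, its underside rests on the other cup's inner floor, 24 mm above that cup's underside
- rack: white slanted drying rack, fixed, footprint 100 (its x) by 200 mm (its y); its deck slopes 30 degrees down towards its +x, with two square pockets (47 mm inside, rims 18 mm above the deck) at y = +55 and -55 mm, deck height 42 mm at their centres; origin at the centre of its underside, z up; one pocket holds the steel cup, the other the amber jar
- jar_amber: amber glass jar with white lid, 44 mm across, 60 mm high, in the rack's other pocket; origin at the centre of its underside; leave it
- jar_green: small white jar with green lid, 36 mm across, 55 mm high; origin under its centre; leave it
- jar_blue: clear jar with blue lid, 60 mm across, 80 mm high; origin under its centre; leave it
- jar_yellow: white jar with yellow lid, 44 mm across, 60 mm high; origin under its centre; leave it
- collar_brown: dark brown tracking collar lying flat, 116 mm across, 32 mm high, with a black transmitter block at its +x; origin under its centre; leave it
- collar_tan: tan tracking collar lying flat, 100 mm across, 32 mm high, with a black transmitter block at its +x; origin under its centre; leave it
- collar_black: black tracking collar lying flat, 72 mm across, 32 mm high, with a black transmitter block at its +x; origin under its centre; leave it

How it is judged:
By the outcome, as a careful person would: the job done as asked, in the order asked, and still so for the second after the job is handed in, with the robot touching nothing.
It also fails if it takes over 72 s, if anything falls off the work surface, if the arm or the gripper's body presses on something with over 40 N, if the wrist force passes 120 N, or if a joint passes its speed limit or range.

### The arm

A 6-joint arm with a two-finger parallel gripper is mounted at the origin on the work surface. World frame = base frame: x ahead of the robot, y to its left, z up, the work surface at z = 0. Lengths are in m, angles in rad, forces in N, time in s.
With the tool pointing down it reaches from about 0.4 to 0.825 m from the base axis. Payload 7 kg.
Tool frame: the origin (TCP) lies at the very end of the fingers, on their centre line; the grasp point (between the pads) lies r.grip_point_offset behind it (r.grip_point_offset is the distance from the TCP to the grasp point, in m); z points along the fingers, y is the line along which they close (so a half turn about z gives the same grasp; the last joint's range is limited). The gripper opens to 85 mm and grips with 20 to 120 N. Pads are 22 mm wide; open, the fingers measure 114 mm over their backs; the gripper's body (76 mm by 85 mm) begins 54 mm behind the grasp point. The pads swing forward as they close: fully open they stand 13 mm farther back than shut.
Start: joints at [-0.898, 0.359, 0.012, 0, -1.224, -0.288], TCP at [0.253, -0.626, 0.197] pointing down, gripper open.
Joint ranges: [-3.07, 3.07], [-1.43, 2.12], [-1.02, 1.25], [-3.03, 1.67], [-3.05, -0], [-3.03, 3.03]. Speed limits (rad/s): [2.39, 2.39, 3.01, 3.14, 3.14, 3.14].

### API

Orientations are given as a unit quaternion [x, y, z, w].
In Python, from plant import r, cams gives the robot as it stands. The module is installed in compiled form; this text tells all that it offers.
- The arm moves only by the tool arm_command, never from a script. Its argument "series" is a list that holds one entry, the list of rows, each a list of 6 numbers: the shift along the world's x, y, z in m, then the turn, a rotation vector about the world's x, y, z in rad. A call has 1 to 10 rows; each row is the pose to reach, as a shift and turn from the pose commanded when the call began; what a row does not reach only later rows make up. A row lasts 1/8 s, in which the tool goes at most 62.5 mm and 10.7 degrees, less where a joint would pass 70% of its speed; a pose out of reach is approached as far as the arm can. A call with a gripper value outside its range is refused whole. "claw" is the finger opening in m, from 0 to 0.0854, set as the call begins (left out, the last holds). The fingers move at their own pace and stop on an object; "newtons" is the grip in N (left out, the last holds). Time passes only in rows, so rows that repeat a pose let the fingers close. It gives the time, the measured TCP pose, the force, the opening and the grip force at its end, in the units of the state.
- r.read_state(): the state, without advancing time (a new reading comes with each control period).
- cams.capture(name): name is "scene" or "side" or "wrist"; returns the picture (480x640x3 uint8, red, green, blue); there is no depth.
- cams.camera_params(name): a dict with "fx", "fy", "cx", "cy" (pixels), "R" (3x3) and "t" (3): a world point X has camera coordinates R X + t; the wrist camera has in their place "hand_eye" (4x4, takes a point from camera to tool coordinates, whose origin is the TCP and whose axes are the flange's). Camera axes: x right, y down, z forward; pixel columns grow to the right and rows downward; lengths in m; the calibration is good to about 2 mm. The wrist camera is an equidistant fisheye: a pixel r from the principal point sees the ray r / f radians off the axis. A picture is of the moment at which its call begins: read the wrist's pose just before it. camera_params takes no time and is no camera call.
- r.close_job(): hands the job in; it is judged then, once.
The state is a dict: "t": time; "joint_pos": joint angles; "qd": joint speeds; "joint_torque": joint torques, N m; "tcp_pos": TCP position; "tool_rot": TCP orientation; "ft_force": force on the tool from outside, world axes, zero at the start; "wrist_torque": the same for the moment, N m; "grip_width": finger opening in m; "finger_force": force on a finger pad.
Only numpy, scipy, OpenCV 4.12 (cv2) and the standard library are available. Lean on these libraries where they do the work, as an engineer would, in place of code of your own. Each camera call takes 0.05 s, during which the arm holds its last target. There are 200 camera calls.

## Working session

There is one attempt and no reset: what is moved stays moved. The work goes in short steps, Python scripts to look and compute and a tool call to move; the robot and the scene stay as the last step left them, time stands still between calls to the robot, and variables do not carry over. Pictures are saved under pics/ and viewed, at most 10 in all, crops included, and the job is handed in when it is done.

Besides the shell and the picture viewer there is one more tool, called after "Emit:" as a command line: name --argument value ..., lists and objects as JSON in quotes. arm_command: Moves the arm, as the interface text tells. Its arguments: {"type":"object","properties":{"series":{"type":"array","items":{"type":"array","items":{"type":"array","items":{"type":"number"}}}},"claw":{"type":"number"},"newtons":{"type":"number"}},"required":["series"]}

```bash
mkdir -p pics; ls
python3 - <<'E'
from plant import r,cams
import cv2,numpy as np
np.set_printoptions(precision=4,suppress=True)
print(r.read_state(), r.grip_point_offset)
for n in ("scene","side","wrist"):
    print(n,cams.camera_params(n))
    cv2.imwrite(f"pics/{n}0.png",cams.capture(n)[:,:,::-1])
E
```

```text
pics
{'t': 0.0, 'joint_pos': array([-0.8979,  0.3594,  0.0111, -0.0003, -1.2241, -0.2881]), 'qd': array([-0.0011, -0.0018, -0.0008,  0.0003,  0.0004,  0.0009]), 'joint_torque': array([ -0.0004, -58.3321,  29.3423,   6.9367,  -0.0059,   0.    ]), 'tcp_pos': array([ 0.2531, -0.6252,  0.1957]), 'tool_rot': array([-0.1912,  0.9816,  0.0008, -0.0002]), 'ft_force': array([-0.1326,  0.1047,  0.249 ]), 'wrist_torque': array([-0.0685, -0.0558, -0.0024]), 'finger_force': 0.0, 'grip_width': 0.08546374113622966} 0.0187
scene {'fx': 452.1974083746298, 'fy': 452.1974083746298, 'cx': 317.6092161491464, 'cy': 239.99058018408476, 'R': array([[ 0.7426,  0.6695,  0.0197],
       [ 0.3772, -0.3937, -0.8383],
       [-0.5534,  0.6299, -0.5449]]), 't': array([-0.443 , -0.1176,  1.3462])}
side {'fx': 572.1068212552508, 'fy': 572.1068212552508, 'cx': 318.7454914292673, 'cy': 240.36453061543835, 'R': array([[ 0.9791,  0.2029, -0.0117],
       [ 0.1136, -0.5938, -0.7966],
       [-0.1686,  0.7786, -0.6045]]), 't': array([-0.5782,  0.011 ,  1.3772])}
wrist {'fx': 371.64829954431775, 'fy': 371.64829954431775, 'cx': 324.16051547612415, 'cy': 240.60559665260382, 'hand_eye': array([[-0.0005, -0.9543, -0.2988,  0.0772],
       [ 1.    , -0.0005, -0.0001, -0.001 ],
       [-0.    , -0.2988,  0.9543, -0.1774],
       [ 0.    ,  0.    ,  0.    ,  1.    ]])}
```

View pics/scene0.png

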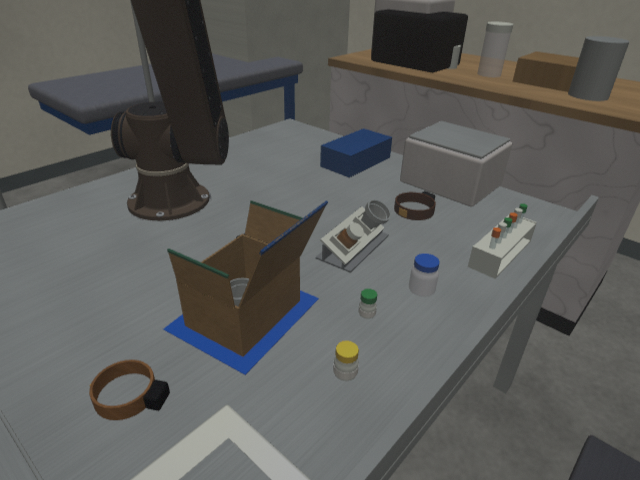

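View pics/side0.png

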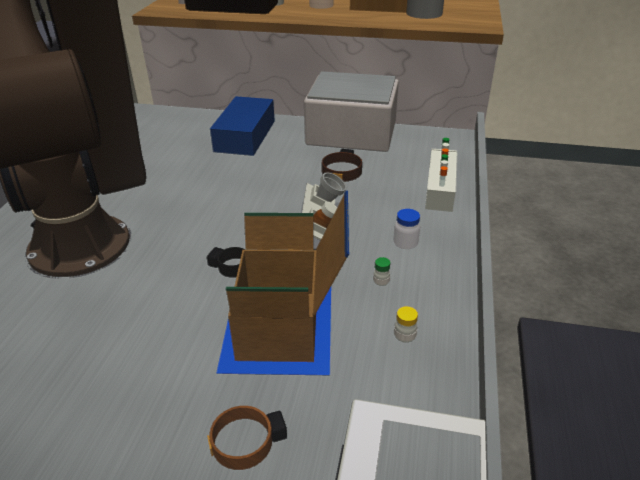

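Scene view: carton centred near (245,290) with the cup inside at (240,290). The rack is near (352,235), with the cup rim at (376,212). Side view: rim at (331,187), green flap edges near y=214 and y=289, and blue lid edge at (346,225).

```bash
cat > h.py <<'E'
import numpy as np,cv2
from scipy.spatial.transform import Rotation as Ro
np.set_printoptions(precision=4,suppress=True)
from plant import r,cams
P={n:cams.camera_params(n) for n in("scene","side","wrist")}
def ray(n,uv,st=None):
    p=P[n];x=(uv[0]-p['cx'])/p['fx'];y=(uv[1]-p['cy'])/p['fy']
    if n!="wrist":
        R=p['R'];d=R.T@[x,y,1];return -R.T@p['t'],d/np.linalg.norm(d)
    th=np.hypot(x,y);s=np.sin(th)/max(th,1e-9);d=np.array([x*s,y*s,np.cos(th)])
    H=p['hand_eye'];Rt=Ro.from_quat(st['tool_rot']).as_matrix()
    return Rt@H[:3,3]+st['tcp_pos'],Rt@H[:3,:3]@d
def plane(n,uv,z,st=None):
    o,d=ray(n,uv,st);return o+d*(z-o[2])/d[2]
def tri(*rays):
    A=sum(np.eye(3)-np.outer(d,d) for o,d in rays);b=sum((np.eye(3)-np.outer(d,d))@o for o,d in rays)
    X=np.linalg.solve(A,b);return X,max(np.linalg.norm(np.cross(X-o,d)) for o,d in rays)
def proj(n,X,st=None):
    p=P[n]
    if n!="wrist":
        c=p['R']@X+p['t'];return np.array([p['fx']*c[0]/c[2]+p['cx'],p['fy']*c[1]/c[2]+p['cy']])
    H=p['hand_eye'];Rt=Ro.from_quat(st['tool_rot']).as_matrix()
    c=H[:3,:3].T@(Rt.T@(np.asarray(X)-st['tcp_pos'])-H[:3,3])
    th=np.arctan2(np.hypot(c[0],c[1]),c[2]);k=p['fx']*th/np.hypot(c[0],c[1]);return np.array([c[0]*k+p['cx'],c[1]*k+p['cy']])
E
cat > a.py <<'E'
from h import *
for n in("scene","side"):
    im=cv2.imread(f"pics/{n}0.png");h=cv2.cvtColor(im,cv2.COLOR_BGR2HSV)
    for nm,lo,hi in(("green",(50,80,25),(90,255,255)),("blue",(105,120,25),(125,255,255))):
        m=cv2.inRange(h,lo,hi);k,l,s,c=cv2.connectedComponentsWithStats(m)
        for i in range(1,k):
            if s[i,4]>30:
                pts=np.argwhere(l==i)[:,::-1].astype(np.float32);b=cv2.boxPoints(cv2.minAreaRect(pts))
                print(n,nm,s[i,:5],b.round(0).astype(int).tolist())
for z,a,b in((.06,(376,212),(331,187)),):
    print(tri(ray("scene",a),ray("side",b)))
print("mat",[plane("scene",u,0) for u in((168,323),(247,358),(319,302))],[plane("side",u,0) for u in((218,371),(330,374))])
S=cv2.imread("pics/scene0.png")[195:270,315:395];D=cv2.imread("pics/side0.png")[165:240,290:370]
cv2.imwrite("pics/c1.png",np.hstack([cv2.resize(x,None,fx=5,fy=5,interpolation=2) for x in(S,D)]))
E
python3 a.py
```

```text
scene green [520 204   7   9  41] [[520, 204], [526, 204], [526, 212], [520, 212]]
scene green [505 218   7   9  45] [[505, 218], [511, 218], [511, 226], [505, 226]]
scene green [168 249  61  28 172] [[167, 251], [168, 248], [228, 275], [227, 277]]
scene green [361 289  16  15 199] [[361, 289], [376, 289], [376, 303], [361, 303]]
scene blue [221  76  77  30 541] [[220, 91], [297, 75], [302, 102], [225, 117]]
scene blue [ 41 103  72  31 536] [[37, 122], [41, 103], [112, 118], [108, 137]]
scene blue [ 322  129   70   40 1109] [[322, 145], [384, 121], [398, 155], [335, 179]]
scene blue [261 241  15  12  43] [[261, 250], [274, 240], [275, 243], [262, 253]]
scene blue [415 254  24  19 365] [[415, 254], [438, 254], [438, 272], [415, 272]]
scene blue [ 164  291  154   84 2554] [[162, 319], [315, 288], [329, 357], [176, 388]]
side green [245 213  68   3 147] [[245, 213], [312, 213], [312, 215], [245, 215]]
side green [375 257  15  15 187] [[375, 257], [389, 257], [389, 271], [375, 271]]
side green [226 287  82   4 272] [[226, 287], [307, 287], [307, 290], [226, 290]]
side blue [ 211   97   63   58 2750] [[209, 150], [214, 94], [275, 99], [270, 156]]
side blue [345 191   4  66 196] [[345, 191], [348, 191], [348, 256], [345, 256]]
side blue [397 209  23  17 327] [[397, 209], [419, 209], [419, 225], [397, 225]]
side blue [ 217  287  114   88 2755] [[217, 287], [330, 287], [330, 374], [217, 374]]
(array([0.5726, 0.2418, 0.0846]), np.float64(0.0026609122619832004))
mat [array([ 0.4523, -0.291 ,  0.    ]), array([ 0.6391, -0.243 ,  0.    ]), array([ 0.6312, -0.0339,  0.    ])] [array([ 0.4619, -0.3023, -0.    ]), array([ 0.6675, -0.2689,  0.    ])]
```

View pics/c1.png

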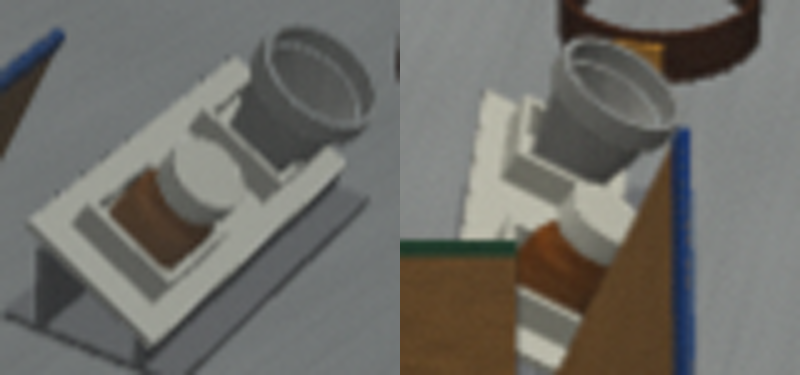

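The crop shows the cup rim centre at about scene (378.6,211.4) and side (334.4,183). The amber jar is next to it, towards the carton.

```bash
cat > b.py <<'E'
from h import *
T=lambda a,b:tri(ray("scene",a),ray("side",b))
for k,a,b in(("rim",(378.6,211.4),(334.4,183)),("rf near",(169,250),(227,288.5)),("rf far",(228,276),(308,288.5)),
 ("lf near",(249,204),(245.5,214)),("lf far",(301,218),(313,214)),("lid +y",(325.5,204.5),(347,191)),("lid -y",(249,282),(316,315)),("jar lid c",(357,230.5),(331,209))): print(k,T(a,b))
S=cv2.imread("pics/scene0.png")[195:355,165:335];D=cv2.imread("pics/side0.png")[185:375,210:360]
cv2.imwrite("pics/c2.png",np.hstack([cv2.resize(x,(420,420),interpolation=2)[:,:400] if 0 else cv2.resize(x,(400,int(400*x.shape[0]/x.shape[1])),interpolation=2)[:376] for x in(S,D)]))
E
python3 b.py
```

```text
rim (array([0.581 , 0.2418, 0.0932]), np.float64(0.0006630562056126812))
rf near (array([ 0.4938, -0.2804,  0.1923]), np.float64(0.00032296182258761594))
rf far (array([ 0.6278, -0.2568,  0.1936]), np.float64(0.00026773468546201917))
lf near (array([ 0.4583, -0.0657,  0.19  ]), np.float64(0.0029252843007362725))
lf far (array([ 0.5915, -0.0486,  0.1994]), np.float64(0.00023151093316540967))
lid +y (array([ 0.6587, -0.0543,  0.2602]), np.float64(0.0028115043803381336))
lid -y (array([ 0.6348, -0.2335,  0.1436]), np.float64(0.023157963817444862))
jar lid c (array([0.5916, 0.1408, 0.0857]), np.float64(0.0004953230996349156))
```

View pics/c2.png

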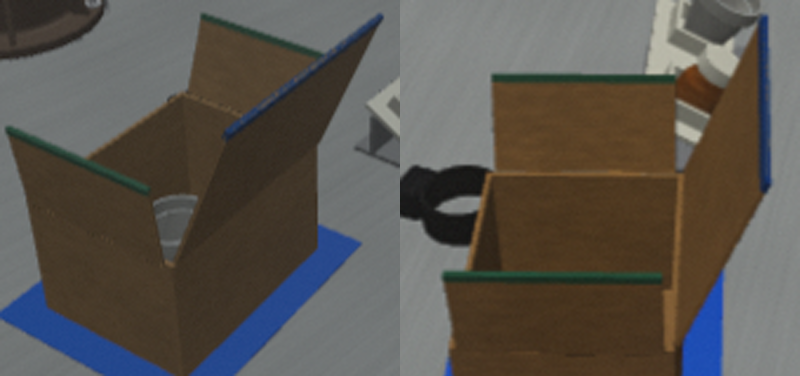

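The carton crop shows both side flaps leaning slightly outward and the lid leaning outward. The carton's top corners can be seen in both views, including scene (237,307) with side (314.6,314.4).

```bash
cat > b.py <<'E'
from h import *
T=lambda a,b:tri(ray("scene",a),ray("side",b))
for k,a,b in(("lid +y",(326.5,202),(346,190.8)),("lid -y",(261,252),(348,255.8)),("c+x-y",(237.2,306.8),(314.6,314.4)),("c+x+y",(300,255.8),(316,249.5)),("c-x+y",(243.6,234.5),(244,249.5))): print(k,T(a,b))
print("base",[plane("scene",u,0) for u in((241.5,354.8),(299,300),(185,324.6))])
print("cup in carton rim? ",plane("scene",(239.5,286),.069))
E
python3 b.py
```

```text
lid +y (array([ 0.656 , -0.0495,  0.26  ]), np.float64(0.000590725187179204))
lid -y (array([ 0.6909, -0.2384,  0.2601]), np.float64(0.0009626939157887365))
c+x-y (array([ 0.6369, -0.2515,  0.13  ]), np.float64(0.0003006871323315921))
c+x+y (array([ 0.5985, -0.0585,  0.1189]), np.float64(0.0004923094442814513))
c-x+y (array([ 0.4542, -0.0844,  0.118 ]), np.float64(0.00013540450087393715))
base [array([ 0.6256, -0.2448,  0.    ]), array([ 0.5953, -0.0588,  0.    ]), array([ 0.481 , -0.2703,  0.    ])]
cup in carton rim?  [ 0.5349 -0.1676  0.069 ]
```

Emit:
arm_command --series '[[[0,0,0.06,0,0,0],[0.02,0.04,0.12,0,0,-0.05],[0.27,0.46,0.25,0,0,-0.22],[0.27,0.46,0.25,0,0,-0.22],[0.27,0.46,0.25,0,0,-0.22],[0.27,0.46,0.25,0,0,-0.22],[0.27,0.46,0.25,0,0,-0.22],[0.27,0.46,0.25,0,0,-0.22],[0.27,0.46,0.25,0,0,-0.22],[0.27,0.46,0.25,0,0,-0.22]]]'

```text
t: 1.4
tcp_pos: [0.5162, -0.1765, 0.443]
tool_rot: [-0.082, 0.997, 0.0, 0.0]
ft_force: [1.0, -1.1, 0.1]
grip_width: 0.0855
finger_force: 0.0
```

Emit:
arm_command --series '[[[0,0,0,0,0,0],[0,0,0,0,0,0],[0,0,0,0,0,0],[0,0,0,0,0,0]]]'

```text
t: 1.9
tcp_pos: [0.5151, -0.1794, 0.4423]
tool_rot: [-0.081, 0.997, 0.0, -0.0]
ft_force: [0.7, 0.2, -0.5]
grip_width: 0.0852
finger_force: 0.0
```

```bash
cat > look.py <<'E'
import sys
from h import *
import json
st=r.read_state();im=cams.capture("wrist")
cv2.imwrite(f"pics/{sys.argv[1]}.png",im[:,:,::-1])
json.dump({k:np.asarray(st[k]).tolist() for k in st},open(f"pics/{sys.argv[1]}.json","w"))
print(st['t'],st['tcp_pos'],st['tool_rot'],st['joint_pos'],np.abs(st['qd']).max())
E
python3 look.py w1
```

```text
1.9 [ 0.5151 -0.1794  0.4423] [-0.0814  0.9967  0.     -0.0001] [ 0.0241  0.0833  0.1957  0.     -1.6834 -1.4318] 0.002668437175584825
```

View pics/w1.png

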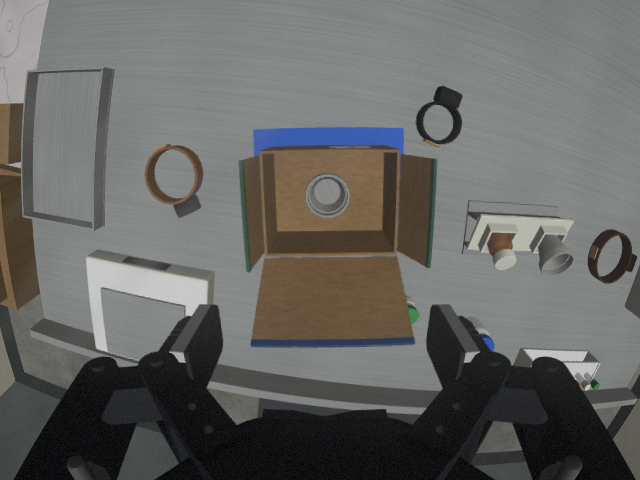

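The wrist view shows the carton cup rim centred at about (327,195). The rack's footprint edge runs from (467,201) to (558,206), and the rack cup's mouth is at about (557,254).

```bash
cat > b.py <<'E'
from h import *
import json
st={k:np.array(v) for k,v in json.load(open("pics/w1.json")).items()}
g=cv2.imread("pics/w1.png",0)
c=cv2.HoughCircles(cv2.resize(g[150:240,280:380],None,fx=4,fy=4,interpolation=2),cv2.HOUGH_GRADIENT,1,20,param1=100,param2=30,minRadius=50,maxRadius=110)
if c is not None:
    for u,v,q in c[0][:4]: print(u/4+280,v/4+150,q/4,plane("wrist",(u/4+280,v/4+150),.069,st))
W=lambda uv,z:plane("wrist",uv,z,st)
print(W((327,195),.069),W((305.5,195),.069),W((348.5,195),.069))
a,b=W((467,201),0),W((558,206),0);print("rack foot",a,b,np.linalg.norm(b-a),np.degrees(np.arctan2(-(b-a)[0],(b-a)[1])))
print("rim 3view",tri(ray("scene",(378.6,211.4)),ray("side",(334.4,183)),ray("wrist",(557,254),st)))
for uv in((263,151),(397,151),(399,254),(262,256)): print("corner",W(uv,.12))
E
python3 b.py
```

```text
327.375 194.875 20.525 [ 0.5377 -0.1721  0.069 ]
325.375 190.125 23.65 [ 0.531  -0.1762  0.069 ]
327.625 199.875 25.55 [ 0.5452 -0.1704  0.069 ]
332.375 196.625 15.45 [ 0.5391 -0.1642  0.069 ]
[ 0.538  -0.1726  0.069 ] [ 0.5431 -0.2045  0.069 ] [ 0.5326 -0.1407  0.069 ]
rack foot [0.5166 0.0777 0.    ] [0.4864 0.2796 0.    ] 0.20410496205668363 8.50854783317397
rim 3view (array([0.5712, 0.2558, 0.0804]), np.float64(0.009236501972172293))
corner [ 0.4824 -0.2694  0.12  ]
corner [ 0.4527 -0.0912  0.12  ]
corner [ 0.5963 -0.0577  0.12  ]
corner [ 0.6312 -0.2524  0.12  ]
```

Emit:
arm_command --series '[[[0.02,0.06,0,0,0,-0.014],[0.06,0.16,0,-0.077,0.518,-0.014],[0.12,0.35,-0.06,-0.077,0.518,-0.014],[0.145,0.434,-0.17,-0.077,0.518,-0.014],[0.145,0.434,-0.17,-0.077,0.518,-0.014],[0.145,0.434,-0.17,-0.077,0.518,-0.014],[0.145,0.434,-0.17,-0.077,0.518,-0.014],[0.145,0.434,-0.17,-0.077,0.518,-0.014],[0.145,0.434,-0.17,-0.077,0.518,-0.014],[0.145,0.434,-0.17,-0.077,0.518,-0.014]]]'

```text
t: 3.2
tcp_pos: [0.6611, 0.255, 0.2717]
tool_rot: [-0.072, 0.963, -0.017, -0.259]
ft_force: [-0.2, -0.1, 1.1]
grip_width: 0.0852
finger_force: 0.0
```

Emit:
arm_command --series '[[[0,0,0,0,0,0],[0,0,0,0,0,0]]]'

```text
t: 3.45
tcp_pos: [0.6611, 0.2544, 0.2742]
tool_rot: [-0.072, 0.964, -0.016, -0.257]
ft_force: [0.2, 0.2, 0.1]
grip_width: 0.0856
finger_force: 0.0
```

```bash
python3 look.py w2; python3 -c "
from h import *
st=r.read_state();print(Ro.from_quat(st['tool_rot']).as_matrix())"
```

```text
3.45 [0.6611 0.2544 0.2742] [-0.072   0.9636 -0.0162 -0.2571] [ 0.5239  0.7781  0.8717 -0.2248 -2.1415 -2.0212] 0.0039315256122046775
[[-0.8572 -0.1473 -0.4935]
 [-0.1306  0.9891 -0.0684]
 [ 0.4982  0.0058 -0.8671]]
```

View pics/w2.png

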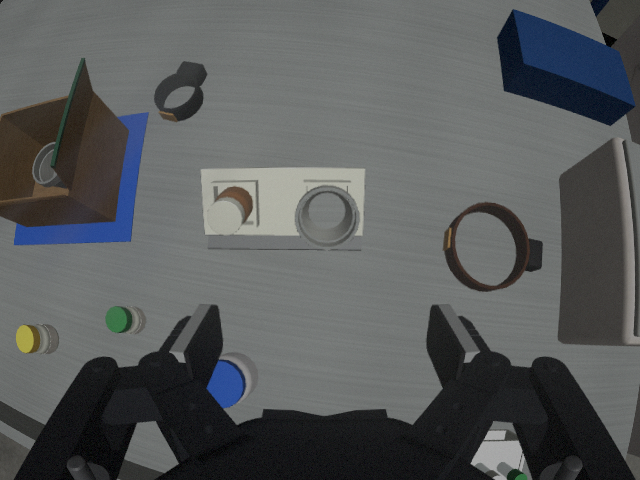

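The wrist view looks almost straight down the cup axis. The rim circle is centred at about (327,217) with radius about 31 px.

```bash
cat > b.py <<'E'
from h import *
import json
st={k:np.array(v) for k,v in json.load(open("pics/w2.json")).items()}
g=cv2.imread("pics/w2.png",0)
c=cv2.HoughCircles(cv2.resize(g[170:265,280:375],None,fx=4,fy=4,interpolation=2),cv2.HOUGH_GRADIENT,1,20,param1=100,param2=30,minRadius=80,maxRadius=150)
for u,v,q in (c[0][:4] if c is not None else []): print(u/4+280,v/4+170,q/4)
rs=[ray("scene",(378.6,211.4)),ray("side",(334.4,183))]
w=ray("wrist",(327,217),st)
print(tri(*rs,w),tri(rs[0],w),tri(rs[1],w))
# range from apparent radius 34 mm
o,d=w;print("range by size",.034/np.tan(31/P['wrist']['fx']),o+d*.034/np.tan(31/P['wrist']['fx']))
for uv in((201,169),(364,168),(208,250),(361,250)): print(plane("wrist",uv,0.042,st))
R=Ro.from_quat(st['tool_rot']).as_matrix()
for X in(tri(*rs,w)[0],np.array([.5749,.2453,.098])): print(X,"in tool",R.T@(X-st['tcp_pos']),proj("wrist",X,st))
E
python3 b.py
```

```text
326.875 217.875 32.55
332.875 216.875 26.95
326.125 211.125 29.175
(array([0.5781, 0.2449, 0.0915]), np.float64(0.0031426182933749704)) (array([0.5764, 0.2453, 0.0901]), np.float64(0.0019566109217857364)) (array([0.578 , 0.2446, 0.0929]), np.float64(0.002598828940498148))
range by size 0.40666848704350206 [0.5703 0.2441 0.0755]
[0.5197 0.0737 0.042 ]
[0.4907 0.2794 0.042 ]
[0.6215 0.1079 0.042 ]
[0.5943 0.2882 0.042 ]
[0.5781 0.2449 0.0915] in tool [-0.0186  0.0018  0.2   ] [326.8857 219.9998]
[0.5749 0.2453 0.098 ] in tool [-0.0127  0.0027  0.1959] [327.8158 215.3857]
```

Emit:
arm_command --series '[[[-0.02,-0.002,-0.055,0,0,0],[-0.045,-0.0035,-0.111,0,0,0],[-0.045,-0.0035,-0.111,0,0,0],[-0.058,-0.006,-0.133,0,0,0],[-0.07,-0.0075,-0.155,0,0,0],[-0.082,-0.009,-0.176,0,0,0],[-0.088,-0.01,-0.187,0,0,0],[-0.094,-0.011,-0.1975,0,0,0],[-0.094,-0.011,-0.1975,0,0,0]]]'

```text
t: 4.62
tcp_pos: [0.5668, 0.2445, 0.0749]
tool_rot: [-0.073, 0.963, -0.017, -0.258]
ft_force: [1.0, 0.1, 0.6]
grip_width: 0.0854
finger_force: 0.0
```

```bash
python3 look.py w3
python3 - <<'E'
from plant import cams;import cv2,numpy as np
a=[cv2.resize(cams.capture("scene")[170:290,310:430],(400,400),interpolation=2),cv2.resize(cams.capture("side")[130:250,270:390],(400,400),interpolation=2)]
cv2.imwrite("pics/g1.png",np.hstack(a)[:,:,::-1])
E
```

```text
4.625 [0.5668 0.2445 0.0749] [-0.0726  0.9632 -0.0169 -0.2584] [ 0.5732  0.7035  0.2748 -0.2116 -1.6239 -1.9528] 0.022164710739644437
```

View pics/w3.png

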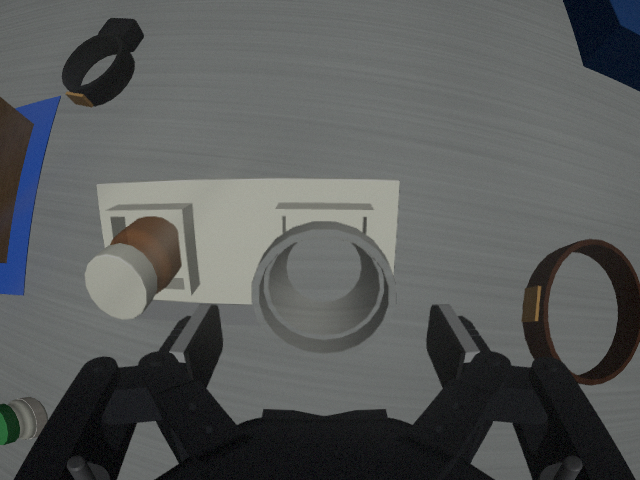

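The cup rim circle is at (325,287) with radius about 67 px. The open finger pads are at rows 305 to 370. I'll compare this with where the grasp line should project.

```bash
cat > b.py <<'E'
from h import *
import json
st={k:np.array(v) for k,v in json.load(open("pics/w3.json")).items()}
R=Ro.from_quat(st['tool_rot']).as_matrix()
for z in(0,-.013,-.02,-.03): print(z,[proj("wrist",st['tcp_pos']+R@np.array([x,y,z]),st) for x,y in((0,0),(.034,0),(-.034,0),(0,.034),(0,-.0427))])
st2={k:np.array(v) for k,v in json.load(open("pics/w2.json")).items()}
X,e=tri(ray("wrist",(325,287),st),ray("wrist",(327,217.5),st2),ray("scene",(378.6,211.4)),ray("side",(334.4,183)));print(X,e,"tool",R.T@(X-st['tcp_pos']))
X,e=tri(ray("wrist",(325,287),st),ray("wrist",(327,217.5),st2));print(X,e,"tool",R.T@(X-st['tcp_pos']))
E
python3 b.py
```

```text
0 [array([326.3486, 280.0263]), array([326.4421, 216.1325]), array([326.2307, 335.6848]), array([391.1553, 279.5648]), array([245.2416, 279.4777])]
-0.013 [array([326.5005, 290.6375]), array([326.6174, 222.8333]), array([326.3573, 348.6246]), array([395.5184, 289.9867]), array([240.1623, 289.833 ])]
-0.02 [array([326.5903, 296.9437]), array([326.7227, 226.8703]), array([326.4309, 356.1946]), array([398.0897, 296.1642]), array([237.1727, 295.9649])]
-0.03 [array([326.7299, 306.7799]), array([326.8888, 233.2539]), array([326.5434, 367.8221]), array([402.0681, 305.7743]), array([232.5533, 305.4945])]
[0.5765 0.2452 0.091 ] 0.004503233136397543 tool [-0.0004 -0.0007 -0.0187]
[0.5704 0.2442 0.0742] 0.00012434166099881968 tool [-0.0035 -0.0008 -0.0011]
```

View pics/g1.png

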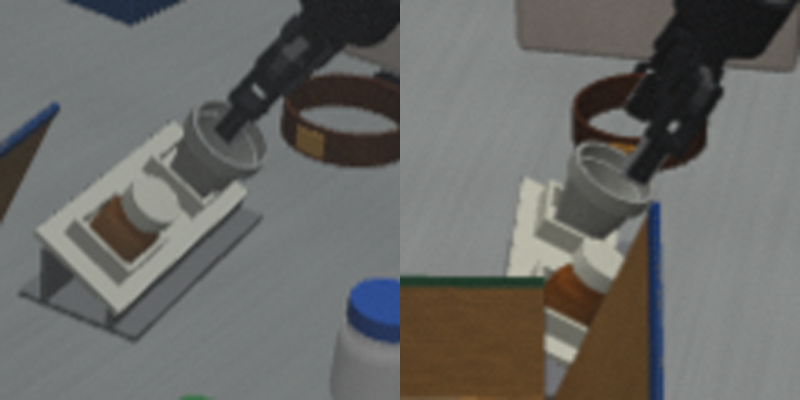

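The scene and side crops show the fingertips only just overlapping the rim. I'll check the depth.

```bash
cat > b.py <<'E'
from h import *
import json
st={k:np.array(v) for k,v in json.load(open("pics/w3.json")).items()}
R=Ro.from_quat(st['tool_rot']).as_matrix()
for z in(0,-.007,-.013,-.02): 
  X=st['tcp_pos']+R@np.array([0,-.045,z]); a=proj("scene",X);b=proj("side",X)
  print(z,"scene crop",(a-[310,170])*400/120,"side crop",(b-[270,130])*400/120+[400,0])
for z in(0,-.01,-.02):
  X=st['tcp_pos']+R@np.array([0,0,z]);a=proj("scene",X);b=proj("side",X)
  print("rim c",z,(a-[310,170])*400/120,(b-[270,130])*400/120+[400,0])
E
python3 b.py
```

```text
0 scene crop [185.3046 175.4886] side crop [593.9823 227.8244]
-0.007 scene crop [190.1194 169.8424] side crop [598.7759 220.9381]
-0.013 scene crop [194.2805 164.9629] side crop [602.9059 215.005 ]
-0.02 scene crop [199.1753 159.2229] side crop [607.7494 208.0469]
rim c 0 [213.5629 150.4683] [596.516  194.7511]
rim c -0.01 [220.4371 142.4572] [603.21   185.0202]
rim c -0.02 [227.3967 134.3467] [609.9563 175.2133]
```

Emit:
arm_command --series '[[[-0.006,-0.001,-0.011,0,0,0],[-0.0125,-0.002,-0.0215,0,0,0],[-0.0125,-0.002,-0.0215,0,0,0]]]'

```text
t: 5.15
tcp_pos: [0.5529, 0.2421, 0.0523]
tool_rot: [-0.073, 0.963, -0.017, -0.26]
ft_force: [-0.6, 0.1, 0.5]
grip_width: 0.0859
finger_force: 0.0
```

```bash
python3 look.py w4
python3 - <<'E'
from h import *
a=[cv2.resize(cams.capture("scene")[180:270,330:420],(400,400),interpolation=2),cv2.resize(cams.capture("side")[140:230,280:370],(400,400),interpolation=2)]
w=cv2.imread("pics/w4.png")[200:400,120:520]
cv2.imwrite("pics/g2.png",np.vstack([np.hstack(a)[:,:,::-1][:,:,:],cv2.resize(w,(400,200))[:, :].repeat(1,0) if 0 else np.hstack([w,w*0])]))
E
```

```text
5.15 [0.5529 0.2421 0.0523] [-0.0725  0.9629 -0.0174 -0.2595] [ 0.58    0.7044  0.2197 -0.2147 -1.5704 -1.9472] 0.034675260931998575
```

View pics/g2.png

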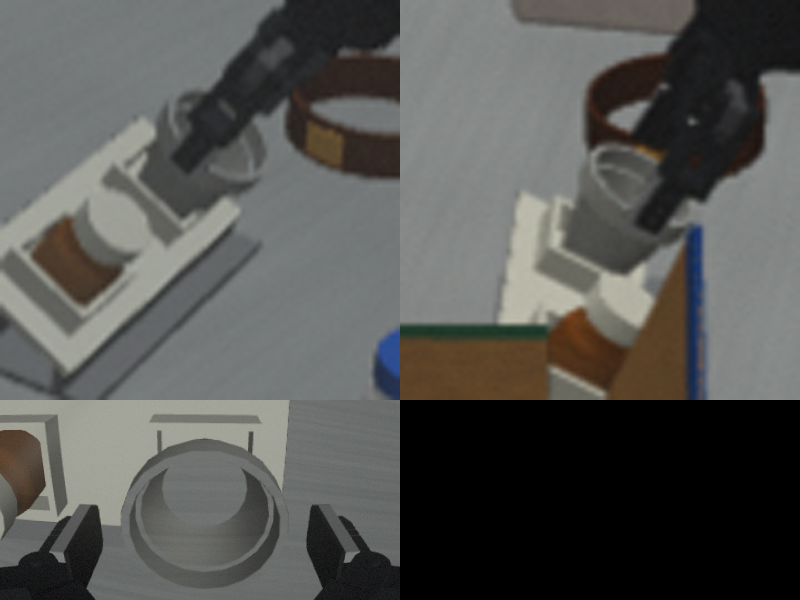

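The fingertips are now level with the rim, and the cup is centred between the pads sideways. I'll check the offset along tool x numerically.

```bash
cat > b.py <<'E'
from h import *
import json
st={k:np.array(v) for k,v in json.load(open("pics/w4.json")).items()}
R=Ro.from_quat(st['tool_rot']).as_matrix()
X=np.array([.5765,.2452,.0925]);print(R.T@(X-st['tcp_pos']))
for z in(-.035,-.045,-.05,-.055): print(z,*[proj("wrist",st['tcp_pos']+R@np.array([x,y,z]),st).round(0) for x,y in((0,0),(.034,0),(-.034,0),(0,.034),(.011,-.0427),(-.011,-.0427))])
g=cv2.imread("pics/w4.png",0)
# rim extents: bright outer edge profiles
print("col325 rows 225-405",g[225:405:3,325]); print("row 318 cols 225-260",g[318,225:425:3])
E
python3 b.py
```

```text
[-0.0004 -0.0003 -0.0467]
-0.035 [327. 312.] [327. 237.] [327. 374.] [404. 311.] [228. 288.] [233. 332.]
-0.045 [327. 324.] [327. 244.] [327. 387.] [409. 322.] [222. 298.] [228. 344.]
-0.05 [327. 330.] [327. 249.] [327. 394.] [411. 328.] [219. 304.] [225. 350.]
-0.055 [327. 337.] [327. 253.] [327. 402.] [414. 335.] [215. 310.] [222. 357.]
col325 rows 225-405 [161 162 164 162 153  89  94  95  94 112 112 115 113 111 114 117 113 109
 111 113 109 116 112 109 113 110 108 108 107 108 114 112 112 111 108 103
 104 100 102 105 106 107 105 105 104 104 102 108 106  88  83  85  83  85
  86 110 108 108 110 110]
row 318 cols 225-260 [158 161 159 159 161 137 108 115  93  66  89 111 104  93  92  94  98  98
  98 100 102 103 109 105 106 112 113 113 112 113 110 114 113 113 113 117
 114 112 114 114 111 112  88  82  80  78  73  74  70  66  68  64  65  59
  71 111  78  49  68 108 106  96 112 110 110 109 111]
```

Emit:
arm_command --series '[[[-0.003,-0.0005,-0.006,0,0,0],[-0.006,-0.001,-0.011,0,0,0],[-0.0072,-0.001,-0.0125,0,0,0],[-0.0072,-0.001,-0.0125,0,0,0]]]'

```text
t: 5.8
tcp_pos: [0.5469, 0.2415, 0.0408]
tool_rot: [-0.073, 0.963, -0.017, -0.258]
ft_force: [-0.3, 1.0, 0.2]
grip_width: 0.0853
finger_force: 0.0
```

```bash
python3 look.py w5
python3 - <<'E'
from h import *
w=cv2.imread("pics/w5.png")[220:420,120:520]
s=cv2.resize(cams.capture("scene")[190:260,340:410],(400,400),interpolation=2)[:,:,::-1]
cv2.imwrite("pics/g3.png",np.hstack([cv2.resize(w,(400,200)).repeat(1,0),s[:200]]) if 0 else np.vstack([w,s]))
E
```

```text
5.8 [0.5469 0.2415 0.0408] [-0.0726  0.9631 -0.017  -0.2584] [ 0.5837  0.705   0.1932 -0.2162 -1.5408 -1.9441] 0.00605609949067043
```

View pics/g3.png

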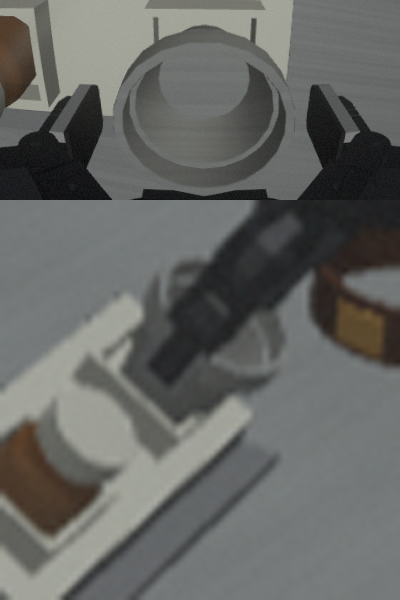

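The pads now overlap the rim band, and the rim circle is larger in the image than the pad spacing at the tips. I'll close the gripper.

Emit:
arm_command --series '[[[0,0,0,0,0,0],[0,0,0,0,0,0],[0,0,0,0,0,0],[0,0,0,0,0,0]]]' --claw 0.055 --newtons 60

```text
t: 6.4
tcp_pos: [0.5478, 0.2417, 0.0417]
tool_rot: [-0.073, 0.963, -0.017, -0.258]
ft_force: [2.1, 1.0, 6.0]
grip_width: 0.0668
finger_force: 66.8
```

Emit:
arm_command --series '[[[0.005,0.0005,0.0085,0,0,0],[0.015,0.002,0.026,0,0,0],[0.03,0.0045,0.052,0,0,0],[0.045,0.0065,0.078,0,0,0],[0.06,0.009,0.104,0,0,0],[0.06,0.009,0.15,0.038,-0.259,0],[0.06,0.009,0.2,0.077,-0.52,0],[0.06,0.009,0.25,0.077,-0.52,0],[0.06,0.009,0.3,0.077,-0.52,0],[0.06,0.009,0.33,0.077,-0.52,0]]]'

```text
t: 7.65
tcp_pos: [0.6063, 0.2503, 0.3751]
tool_rot: [-0.076, 0.997, 0.003, 0.003]
ft_force: [0.3, 0.2, -1.0]
grip_width: 0.0667
finger_force: 67.3
```

Emit:
arm_command --series '[[[0,0,0,0,0,0],[0,0,0,0,0,0],[0,0,0,0,0,0],[0,0,0,0,0,0]]]'

```text
t: 8.15
tcp_pos: [0.6069, 0.2504, 0.3697]
tool_rot: [-0.076, 0.997, 0.001, 0.0]
ft_force: [0.4, 0.5, -0.9]
grip_width: 0.0664
finger_force: 67.3
```

```bash
python3 look.py w6
python3 - <<'E'
from h import *
st=r.read_state();print(Ro.from_quat(st['tool_rot']).as_matrix(),st['ft_force'],st['grip_width'])
g=cv2.imread("pics/w6.png",0)
for z in(-.05,-.06,-.07): print(z,*[proj("wrist",st['tcp_pos']+np.array(Ro.from_quat(st['tool_rot']).as_matrix()@[x,y,z]),st).round(0) for x,y in((0,0),(.034,0),(-.034,0),(0,.034))])
c=cv2.HoughCircles(cv2.GaussianBlur(g[200:430,200:450],(5,5),1),cv2.HOUGH_GRADIENT,1,8,param1=80,param2=25,minRadius=55,maxRadius=110)
for u,v,q in (c[0][:5] if c is not None else []): print(u+200,v+200,q)
print(g[200:420:4,327]);print(g[340,220:440:4])
E
```

```text
8.15 [0.6069 0.2504 0.3697] [-0.0755  0.9971  0.0012  0.    ] [ 0.6865  0.2761  0.2771 -0.002  -1.5704 -2.1061] 0.006445616547869724
[[-0.9886 -0.1506  0.0003]
 [-0.1506  0.9886  0.0026]
 [-0.0007  0.0026 -1.    ]] [ 0.5306  1.2641 -1.0572] 0.06663128810625005
-0.05 [327. 330.] [327. 249.] [327. 394.] [411. 328.]
-0.06 [327. 343.] [328. 258.] [327. 409.] [417. 341.]
-0.07 [328. 359.] [328. 269.] [327. 426.] [423. 356.]
324.5 305.5 75.7
324.5 359.5 99.2
324.5 316.5 89.5
313.5 329.5 79.7
328.5 325.5 79.5
[126 126 127 132 128 126 126 126 129 128 125  88  88  75  77  80 128 127
 128 128 128 128 123 128 128 129 125 127 125 126 125 129 129 132 107  87
  90  89  92  88  88  88  88  87  85  95 125  66  64  65  67  73 125  61
  18]
[ 28  30  25  32 126 123  94  74  77 124  98  98  97 100  99 102 102 100
  96 100  99 102  99  94  93  91  93  91  90  86  80  82  79  79  79  76
  78  76  72  72  73  69  72 125  56  52  62 125 124  30  27  33  33  65
  70]
```

Emit:
arm_command --series '[[[-0.01,-0.06,0,0,0,0.02],[-0.02,-0.12,0,0,0,0.02],[-0.03,-0.18,0,0,0,0.02],[-0.04,-0.24,0,0,0,0.02],[-0.05,-0.3,0,0,0,0.02],[-0.06,-0.36,0,0,0,0.02],[-0.07,-0.421,0,0,0,0.02],[-0.07,-0.421,0,0,0,0.02],[-0.07,-0.421,-0.04,0,0,0.02],[-0.07,-0.421,-0.08,0,0,0.02]]]'

```text
t: 9.45
tcp_pos: [0.5372, -0.1702, 0.29]
tool_rot: [-0.085, 0.996, 0.002, 0.001]
ft_force: [0.9, 0.5, -0.9]
grip_width: 0.0668
finger_force: 67.4
```

Emit:
arm_command --series '[[[0,0,0,0,0,0],[0,0,0,0,0,0],[0,0,0,0,0,0]]]'

```text
t: 9.82
tcp_pos: [0.5381, -0.1704, 0.2929]
tool_rot: [-0.086, 0.996, 0.001, 0.002]
ft_force: [-0.4, -0.1, -0.9]
grip_width: 0.0666
finger_force: 67.6
```

```bash
python3 look.py w7
python3 - <<'E'
from h import *
st=r.read_state();print(st['ft_force'],st['grip_width'])
# can the carton cup rim still be seen? predicted pixel of it and of held cup outline
R=Ro.from_quat(st['tool_rot']).as_matrix()
print("carton rim px",*[proj("wrist",np.array([.5377+x,-.1721+y,.069]),st).round(0) for x,y in((0,0),(-.034,0),(.034,0),(0,.034))])
print("held rim px",*[proj("wrist",st['tcp_pos']+R@[x,y,z],st).round(0) for x,y,z in((.034,0,-.06),(.034,0,-.045),(.019,0,.005),(0,.034,-.06))])
E
```

```text
9.825 [ 0.5381 -0.1704  0.2929] [-0.0858  0.9963  0.0014  0.0023] [ 0.0378  0.1261 -0.0784 -0.003  -1.3618 -1.4361] 0.010531235594647555
[-0.0415 -0.1586 -0.8401] 0.06655289032838296
carton rim px [323. 197.] [329. 167.] [318. 226.] [354. 202.]
held rim px [328. 258.] [327. 244.] [326. 242.] [417. 341.]
```

Run:
```python
from h import *
import json
for n in("w1","w7"):
    st={k:np.array(v) for k,v in json.load(open(f"pics/{n}.json")).items()}
    im=cv2.imread(f"pics/{n}.png");sat=cv2.cvtColor(im,cv2.COLOR_BGR2HSV)[:,:,1]
    u,v=proj("wrist",np.array([.5377,-.1721,.069]),st).astype(int)
    m=np.uint8(sat<60)*255;m[:v-45]=0;m[v+45:]=0;m[:,:u-50]=0;m[:,u+50:]=0
    if n=="w7": m[236:]=0
    k,l,s,c=cv2.connectedComponentsWithStats(m);i=1+np.argmax(s[1:,4]);ct=max(cv2.findContours(np.uint8(l==i),0,1)[0],key=len)
    (x,y),q=cv2.minEnclosingCircle(ct);e=cv2.fitEllipse(ct)
    print(n,s[i],(x,y,q),e,plane("wrist",(x,y),.069,st),plane("wrist",e[0],.069,st))
```

```text
w1 [ 305  173   45   45 1588] (327.0180358886719, 195.18028259277344, 22.63450050354004) ((327.043701171875, 195.05589294433594), (43.94017028808594, 44.24309158325195), 7.769909858703613) [ 0.5382 -0.1725  0.069 ] [ 0.538  -0.1725  0.069 ]
w7 [ 293  167   61   61 2943] (323.006103515625, 196.89227294921875, 30.775693893432617) ((322.970703125, 196.9096221923828), (60.228660583496094, 60.41262435913086), 94.34160614013672) [ 0.5381 -0.1723  0.069 ] [ 0.5381 -0.1724  0.069 ]
```

Emit:
arm_command --series '[[[0,-0.002,-0.05,0,0,0],[0,-0.002,-0.1,0,0,0],[0,-0.002,-0.15,0,0,0],[0,-0.002,-0.185,0,0,0],[0,-0.002,-0.2,0,0,0],[0,-0.002,-0.21,0,0,0],[0,-0.002,-0.22,0,0,0],[0,-0.002,-0.228,0,0,0],[0,-0.002,-0.236,0,0,0],[0,-0.002,-0.236,0,0,0]]]'

```text
t: 11.12
tcp_pos: [0.5367, -0.1724, 0.0544]
tool_rot: [-0.086, 0.996, 0.002, 0.0]
ft_force: [-0.2, 0.6, -0.8]
grip_width: 0.0666
finger_force: 67.5
```

Emit:
arm_command --series '[[[0,0,-0.004,0,0,0],[0,0,-0.008,0,0,0],[0,0,-0.012,0,0,0],[0,0,-0.016,0,0,0],[0,0,-0.016,0,0,0]]]'

```text
t: 11.75
tcp_pos: [0.5368, -0.1724, 0.0385]
tool_rot: [-0.086, 0.996, 0.002, 0.0]
ft_force: [0.3, -0.4, -0.3]
grip_width: 0.067
finger_force: 67.5
```

Emit:
arm_command --series '[[[0,0,-0.002,0,0,0],[0,0,-0.004,0,0,0],[0,0,-0.005,0,0,0],[0,0,-0.005,0,0,0]]]'

```text
t: 12.25
tcp_pos: [0.5371, -0.1724, 0.0339]
tool_rot: [-0.086, 0.996, 0.002, 0.001]
ft_force: [-0.3, 0.6, -1.0]
grip_width: 0.0668
finger_force: 67.6
```

Emit:
arm_command --series '[[[0,0,-0.002,0,0,0],[0,0,-0.003,0,0,0],[0,0,-0.004,0,0,0],[0,0,-0.004,0,0,0]]]'

```text
t: 12.75
tcp_pos: [0.5377, -0.1723, 0.0304]
tool_rot: [-0.086, 0.996, 0.002, 0.001]
ft_force: [-0.6, 1.9, 4.1]
grip_width: 0.0666
finger_force: 67.9
```

Emit:
arm_command --series '[[[0,0,-0.001,0,0,0],[0,0,-0.002,0,0,0],[0,0,-0.002,0,0,0]]]'

```text
t: 13.12
tcp_pos: [0.5385, -0.1722, 0.0301]
tool_rot: [-0.086, 0.996, 0.001, 0.002]
ft_force: [-3.6, 5.7, 19.0]
grip_width: 0.0668
finger_force: 69.1
```

Emit:
arm_command --series '[[[0,0,0.001,0,0,0],[0,0,0.001,0,0,0],[0,0,0.001,0,0,0],[0,0,0.001,0,0,0],[0,0,0.03,0,0,0],[0,0,0.08,0,0,0],[0,0,0.13,0,0,0],[0,0,0.19,0,0,0],[0,0,0.25,0,0,0],[0,0,0.3,0,0,0]]]' --claw 0.0854

```text
t: 14.38
tcp_pos: [0.5369, -0.1726, 0.3306]
tool_rot: [-0.086, 0.996, 0.002, 0.002]
ft_force: [0.8, -0.6, -0.5]
grip_width: 0.0854
finger_force: 0.0
```

Emit:
arm_command --series '[[[0,0,0.02,0,0,0],[0,0,0.02,0,0,0],[0,0,0.02,0,0,0]]]'

```text
t: 14.75
tcp_pos: [0.5366, -0.1723, 0.3466]
tool_rot: [-0.086, 0.996, 0.002, 0.0]
ft_force: [0.2, -0.2, 0.1]
grip_width: 0.0853
finger_force: 0.0
```

```bash
python3 look.py w8
cat > rim.py <<'E'
from h import *
import json
for n in("w1","w8"):
    st={k:np.array(v) for k,v in json.load(open(f"pics/{n}.json")).items()}
    im=cv2.imread(f"pics/{n}.png");sat=cv2.cvtColor(im,cv2.COLOR_BGR2HSV)[:,:,1]
    u,v=proj("wrist",np.array([.538,-.1724,.08]),st).astype(int)
    m=np.uint8(sat<60)*255;m[:v-45]=0;m[v+45:]=0;m[:,:u-50]=0;m[:,u+50:]=0
    k,l,s,c=cv2.connectedComponentsWithStats(m);i=1+np.argmax(s[1:,4]);ct=max(cv2.findContours(np.uint8(l==i),0,1)[0],key=len)
    e=cv2.fitEllipse(ct)
    print(n,s[i],e)
    for z in(.069,.081,.093):
        c,a,b=[proj("wrist",np.array([.538+x,-.1724+y,z]),st) for x,y in((0,0),(.034*-.17,.034*.985),(.034*.17,-.034*.985))]
        print(z,c,"diam px",np.linalg.norm(a-b),plane("wrist",e[0],z,st))
E
python3 rim.py
```

```text
14.75 [ 0.5366 -0.1723  0.3466] [-0.0855  0.9963  0.002   0.    ] [ 0.0335  0.1147  0.0261 -0.0041 -1.4824 -1.4327] 0.007359112474890727
w1 [ 305  173   45   45 1588] ((327.043701171875, 195.05589294433594), (43.94017028808594, 44.24309158325195), 7.769909858703613)
0.069 [327.1136 195.0513] diam px 45.174209725266984 [ 0.538  -0.1725  0.069 ]
0.081 [327.1766 196.5136] diam px 46.13697905845451 [ 0.5359 -0.173   0.081 ]
0.093 [327.2423 198.0401] diam px 47.14110293336393 [ 0.5337 -0.1734  0.093 ]
w8 [ 295  164   57   59 2609] ((323.1136169433594, 193.2570343017578), (56.12152862548828, 57.39979553222656), 19.32278060913086)
0.069 [323.9046 191.1011] diam px 54.77175239452434 [ 0.5408 -0.1729  0.069 ]
0.081 [323.9377 192.7839] diam px 56.19432851991983 [ 0.5387 -0.1733  0.081 ]
0.093 [323.9725 194.5575] diam px 57.691766228914915 [ 0.5366 -0.1737  0.093 ]
```

The cup is nested: rim size and height fit about 93 mm, and the contact was firm. Next is the right flap, with the gripper shut and moved outside it.

Emit:
arm_command --series '[[[0.011,-0.06,0,0,0,0],[0.022,-0.12,0,0,0,0],[0.031,-0.157,-0.01,0,0,0],[0.031,-0.157,-0.06,0,0,0],[0.031,-0.157,-0.12,0,0,0],[0.031,-0.157,-0.18,0,0,0],[0.031,-0.157,-0.219,0,0,0],[0.031,-0.157,-0.219,0,0,0],[0.031,-0.157,-0.219,0,0,0]]]' --claw 0.0 --newtons 60

```text
t: 15.92
tcp_pos: [0.5688, -0.3299, 0.1302]
tool_rot: [-0.086, 0.996, 0.001, 0.001]
ft_force: [0.1, -0.3, 2.2]
grip_width: -0.0
finger_force: 0.0
```

Emit:
arm_command --series '[[[-0.004,0.024,0,0,0,0],[-0.0085,0.048,0,0,0,0],[-0.0125,0.07,0,0,0,0],[-0.0165,0.0936,0,0,0,0],[-0.0182,0.1028,-0.0098,0,0,0],[-0.0192,0.1088,-0.0207,0,0,0],[-0.0198,0.1122,-0.0306,0,0,0],[-0.0198,0.1122,-0.0306,0,0,0]]]'

```text
t: 16.92
tcp_pos: [0.5474, -0.2173, 0.0968]
tool_rot: [-0.085, 0.996, 0.002, -0.0]
ft_force: [0.3, 0.1, -0.2]
grip_width: 0.0002
finger_force: 0.0
```

```bash
cat > flaps.py <<'E'
from h import *
C=np.array([.539,-.167,0]);a=np.radians(10);ex=np.array([np.cos(a),np.sin(a),0]);ey=np.array([-np.sin(a),np.cos(a),0]);ez=np.array([0,0,1.])
def pr(n,X): return proj(n,X)
def pred(n,k,th,s):
    if k=="lid": X=C+ex*(.075-.15*np.cos(th))+ey*s*.08+ez*(.1245+.15*np.sin(th))
    else:
        g=1 if k=="L" else -1
        X=C+ex*s*.06+ey*g*(.095-.075*np.cos(th))+ez*(.12+.075*np.sin(th))
    return proj(n,X)
for n in("scene","side"):
    h=cv2.cvtColor(cams.capture(n),cv2.COLOR_RGB2HSV)
    G=cv2.inRange(h,(50,70,20),(95,255,255));B=cv2.inRange(h,(105,90,20),(128,255,140 if 0 else 255))
    for k,M in(("L",G),("R",G),("lid",B)):
        best=[]
        for th in np.arange(-.1,2.15,.05):
            c=0
            for s in np.linspace(-1,1,41):
                u,v=pred(n,k,th,s).round().astype(int);c+=M[v-1:v+2,u-1:u+2].any() if 1<u<638 and 1<v<478 else 0
            best.append((c,round(th,2)))
        print(n,k,sorted(best)[::-1][:6])
E
python3 flaps.py
```

```text
scene L [(np.int64(41), np.float64(2.05)), (np.int64(41), np.float64(2.0)), (np.int64(41), np.float64(1.95)), (np.int64(41), np.float64(1.9)), (np.int64(41), np.float64(1.85)), (np.int64(40), np.float64(2.1))]
scene R [(np.int64(20), np.float64(0.15)), (np.int64(19), np.float64(0.1)), (np.int64(18), np.float64(0.2)), (np.int64(5), np.float64(0.25)), (np.int64(3), np.float64(1.4)), (np.int64(3), np.float64(1.35))]
scene lid [(np.int64(41), np.float64(2.0)), (np.int64(0), np.float64(2.1)), (np.int64(0), np.float64(2.05)), (np.int64(0), np.float64(1.95)), (np.int64(0), np.float64(1.9)), (np.int64(0), np.float64(1.85))]
side L [(np.int64(14), np.float64(2.1)), (np.int64(14), np.float64(2.05)), (np.int64(14), np.float64(2.0)), (np.int64(14), np.float64(1.95)), (np.int64(13), np.float64(1.9)), (np.int64(13), np.float64(1.85))]
side R [(np.int64(31), np.float64(0.2)), (np.int64(31), np.float64(0.15)), (np.int64(31), np.float64(0.1)), (np.int64(29), np.float64(1.55)), (np.int64(29), np.float64(1.5)), (np.int64(14), np.float64(1.6))]
side lid [(np.int64(41), np.float64(2.0)), (np.int64(23), np.float64(1.95)), (np.int64(0), np.float64(2.1)), (np.int64(0), np.float64(2.05)), (np.int64(0), np.float64(1.9)), (np.int64(0), np.float64(1.85))]
```

Emit:
arm_command --series '[[[0,0.001,-0.003,0,0,0],[0,0.0015,-0.006,0,0,0],[-0.0005,0.002,-0.009,0,0,0],[-0.0005,0.002,-0.0105,0,0,0],[-0.0005,0.002,-0.0105,0,0,0]]]'

```text
t: 17.65
tcp_pos: [0.548, -0.2154, 0.0893]
tool_rot: [-0.086, 0.996, 0.001, 0.001]
ft_force: [-2.7, 2.3, 11.2]
grip_width: -0.0004
finger_force: 5.6
```

Emit:
arm_command --series '[[[0,0,0.06,0,0,0],[0,0,0.12,0,0,0],[-0.005,0.03,0.17,0,0,0],[-0.015,0.09,0.18,0,0,0],[-0.025,0.15,0.18,0,0,0],[-0.0377,0.211,0.18,0,0,0],[-0.0377,0.211,0.16,0,0,0],[-0.0377,0.211,0.1,0,0,0],[-0.0377,0.211,0.041,0,0,0],[-0.0377,0.211,0.041,0,0,0]]]'

```text
t: 18.9
tcp_pos: [0.5066, -0.0051, 0.1253]
tool_rot: [-0.085, 0.996, 0.001, -0.003]
ft_force: [-0.3, -0.6, 0.8]
grip_width: -0.0002
finger_force: 0.0
```

Emit:
arm_command --series '[[[0.004,-0.024,0,0,0,0],[0.0085,-0.048,0,0,0,0],[0.0125,-0.07,0,0,0,0],[0.0165,-0.0936,0,0,0,0],[0.0182,-0.1028,-0.0098,0,0,0],[0.0192,-0.1088,-0.0207,0,0,0],[0.0198,-0.1122,-0.0306,0,0,0],[0.02,-0.113,-0.035,0,0,0],[0.02,-0.113,-0.035,0,0,0]]]'

```text
t: 20.02
tcp_pos: [0.5296, -0.117, 0.0932]
tool_rot: [-0.086, 0.996, 0.002, 0.0]
ft_force: [0.3, -0.0, -0.5]
grip_width: 0.0001
finger_force: 0.0
```

```bash
python3 flaps.py
```

```text
scene L [(np.int64(29), np.float64(0.15)), (np.int64(29), np.float64(0.1)), (np.int64(28), np.float64(0.05)), (np.int64(6), np.float64(0.2)), (np.int64(0), np.float64(2.1)), (np.int64(0), np.float64(2.05))]
scene R [(np.int64(35), np.float64(0.05)), (np.int64(34), np.float64(0.0)), (np.int64(24), np.float64(0.1)), (np.int64(17), np.float64(1.5)), (np.int64(14), np.float64(1.55)), (np.int64(12), np.float64(1.45))]
scene lid [(np.int64(41), np.float64(2.0)), (np.int64(0), np.float64(2.1)), (np.int64(0), np.float64(2.05)), (np.int64(0), np.float64(1.95)), (np.int64(0), np.float64(1.9)), (np.int64(0), np.float64(1.85))]
side L [(np.int64(41), np.float64(0.15)), (np.int64(41), np.float64(0.1)), (np.int64(41), np.float64(0.05)), (np.int64(0), np.float64(2.1)), (np.int64(0), np.float64(2.05)), (np.int64(0), np.float64(2.0))]
side R [(np.int64(41), np.float64(0.05)), (np.int64(41), np.float64(0.0)), (np.int64(37), np.float64(1.65)), (np.int64(37), np.float64(1.6)), (np.int64(24), np.float64(1.7)), (np.int64(24), np.float64(0.1))]
side lid [(np.int64(41), np.float64(2.0)), (np.int64(23), np.float64(1.95)), (np.int64(0), np.float64(2.1)), (np.int64(0), np.float64(2.05)), (np.int64(0), np.float64(1.9)), (np.int64(0), np.float64(1.85))]
```

Emit:
arm_command --series '[[[0,0,-0.003,0,0,0],[0,0,-0.005,0,0,0],[0,0,-0.006,0,0,0],[0,0,-0.006,0,0,0]]]'

```text
t: 20.62
tcp_pos: [0.5304, -0.1172, 0.0893]
tool_rot: [-0.086, 0.996, 0.002, 0.001]
ft_force: [-3.0, 2.0, 12.6]
grip_width: 0.0002
finger_force: 6.3
```

Emit:
arm_command --series '[[[0,0,0.06,0,0,0],[0,0,0.12,0,0,0],[0,0,0.18,0,0,0],[0.03,-0.003,0.21,0,0,0],[0.09,-0.009,0.21,0,0,0],[0.14,-0.014,0.21,0,0,0],[0.186,-0.0185,0.21,0,0,0],[0.186,-0.0185,0.2,0,0,0],[0.186,-0.0185,0.15,0,0,0],[0.186,-0.0185,0.106,0,0,0]]]'

```text
t: 21.88
tcp_pos: [0.7153, -0.1356, 0.1922]
tool_rot: [-0.085, 0.996, 0.002, 0.001]
ft_force: [0.7, 1.1, -0.9]
grip_width: 0.0002
finger_force: 0.0
```

Emit:
arm_command --series '[[[0,0,0,0,0,0],[0,0,0,0,0,0],[0,0,0,0,0,0]]]'

```text
t: 22.25
tcp_pos: [0.7172, -0.1358, 0.1968]
tool_rot: [-0.086, 0.996, 0.001, 0.003]
ft_force: [-0.7, -0.6, 0.2]
grip_width: 0.0001
finger_force: 0.0
```

Emit:
arm_command --series '[[[-0.03,-0.0053,0,0,0,0],[-0.06,-0.0106,0,0,0,0],[-0.09,-0.0159,0,0,0,0],[-0.12,-0.0212,0,0,0,0],[-0.1478,-0.0261,0,0,0,0],[-0.165,-0.029,-0.012,0,0,0],[-0.1803,-0.0318,-0.0254,0,0,0],[-0.19,-0.0335,-0.038,0,0,0],[-0.198,-0.035,-0.0512,0,0,0],[-0.198,-0.035,-0.0512,0,0,0]]]'

```text
t: 23.5
tcp_pos: [0.5173, -0.1707, 0.1418]
tool_rot: [-0.085, 0.996, 0.002, 0.0]
ft_force: [0.0, -0.4, 0.4]
grip_width: 0.0001
finger_force: 0.0
```

```bash
python3 flaps.py | grep lid
```

```text
scene lid [(np.int64(30), np.float64(0.35)), (np.int64(28), np.float64(0.4)), (np.int64(28), np.float64(0.3)), (np.int64(19), np.float64(0.45)), (np.int64(9), np.float64(1.4)), (np.int64(3), np.float64(1.35))]
side lid [(np.int64(40), np.float64(0.5)), (np.int64(38), np.float64(0.55)), (np.int64(37), np.float64(0.45)), (np.int64(34), np.float64(0.6)), (np.int64(30), np.float64(0.05)), (np.int64(29), np.float64(0.65))]
```

Lid is at about 0.4 rad. I'll carry on down.

Emit:
arm_command --series '[[[-0.005,-0.0008,-0.013,0,0,0],[-0.0094,-0.0016,-0.0255,0,0,0],[-0.0125,-0.0022,-0.04,0,0,0],[-0.0125,-0.0022,-0.045,0,0,0],[-0.0125,-0.0022,-0.049,0,0,0],[-0.0125,-0.0022,-0.049,0,0,0]]]'

```text
t: 24.35
tcp_pos: [0.5057, -0.173, 0.0939]
tool_rot: [-0.086, 0.996, 0.002, 0.001]
ft_force: [-0.4, -0.5, 0.9]
grip_width: 0.0
finger_force: 0.6
```

Emit:
arm_command --series '[[[0,0,-0.001,0,0,0],[0,0,-0.002,0,0,0],[0,0,-0.003,0,0,0],[0,0,-0.003,0,0,0]]]'

```text
t: 24.85
tcp_pos: [0.5059, -0.1732, 0.0934]
tool_rot: [-0.086, 0.996, 0.001, 0.002]
ft_force: [-9.1, 5.1, 25.2]
grip_width: -0.0001
finger_force: 12.4
```

Emit:
arm_command --series '[[[0,0,0.02,0,0,0],[0,0,0.08,0,0,0],[0,0,0.14,0,0,0],[0,0,0.2,0,0,0],[-0.03,0,0.26,0,0,0],[-0.03,0,0.3,0,0,0],[-0.03,0,0.3,0,0,0],[-0.03,0,0.3,0,0,0]]]'

```text
t: 25.85
tcp_pos: [0.4755, -0.1727, 0.3901]
tool_rot: [-0.086, 0.996, 0.002, 0.001]
ft_force: [-0.0, 0.1, -0.7]
grip_width: 0.0
finger_force: 0.0
```

```bash
python3 flaps.py; python3 look.py w9
python3 - <<'E'
from h import *
import json
st={k:np.array(v) for k,v in json.load(open("pics/w9.json")).items()}
h=cv2.cvtColor(cv2.imread("pics/w9.png"),cv2.COLOR_BGR2HSV)
m=cv2.inRange(h,(5,60,40),(25,220,255));k,l,s,c=cv2.connectedComponentsWithStats(m);i=1+np.argmax(s[1:,4])
b=cv2.boxPoints(cv2.minAreaRect(np.argwhere(l==i)[:,::-1].astype(np.float32)));print(s[i]);[print(u,plane("wrist",u,.1285,st)) for u in b]
g=cv2.inRange(h,(50,70,20),(95,255,255));print("green px near",g[100:330,200:450].sum()/255)
E
```

```text
scene L [(np.int64(0), np.float64(2.1)), (np.int64(0), np.float64(2.05)), (np.int64(0), np.float64(2.0)), (np.int64(0), np.float64(1.95)), (np.int64(0), np.float64(1.9)), (np.int64(0), np.float64(1.85))]
scene R [(np.int64(0), np.float64(2.1)), (np.int64(0), np.float64(2.05)), (np.int64(0), np.float64(2.0)), (np.int64(0), np.float64(1.95)), (np.int64(0), np.float64(1.9)), (np.int64(0), np.float64(1.85))]
scene lid [(np.int64(41), np.float64(0.0)), (np.int64(36), np.float64(-0.05)), (np.int64(1), np.float64(1.65)), (np.int64(0), np.float64(2.1)), (np.int64(0), np.float64(2.05)), (np.int64(0), np.float64(2.0))]
side L [(np.int64(0), np.float64(2.1)), (np.int64(0), np.float64(2.05)), (np.int64(0), np.float64(2.0)), (np.int64(0), np.float64(1.95)), (np.int64(0), np.float64(1.9)), (np.int64(0), np.float64(1.85))]
side R [(np.int64(0), np.float64(2.1)), (np.int64(0), np.float64(2.05)), (np.int64(0), np.float64(2.0)), (np.int64(0), np.float64(1.95)), (np.int64(0), np.float64(1.9)), (np.int64(0), np.float64(1.85))]
side lid [(np.int64(41), np.float64(-0.05)), (np.int64(40), np.float64(0.0)), (np.int64(40), np.float64(-0.1)), (np.int64(21), np.float64(0.55)), (np.int64(19), np.float64(0.6)), (np.int64(17), np.float64(0.65))]
25.95 [ 0.4752 -0.1728  0.3892] [-0.0856  0.9963  0.002  -0.0002] [ 0.0369  0.0087  0.0035 -0.0039 -1.5662 -1.4363] 0.003589766237358883
[  241   191   156   107 15704]
[241. 191.] [ 0.4896 -0.2727  0.1285]
[396. 191.] [ 0.4581 -0.0878  0.1285]
[396. 297.] [ 0.5958 -0.0555  0.1285]
[241. 297.] [ 0.6307 -0.2583  0.1285]
green px near 0.0
```

The lid is flat at 0 rad in both views, both green edges are covered, and the arm is clear. I'll hand the job in.

```bash
python3 -c "
from plant import r
print(r.close_job())"
```

```text
the job is handed in; nothing more can be done
None
```

I nested the rack cup in the carton cup, folded both side flaps level and then closed the lid flat over them. I handed the job in at about 26 s and got no verdict back. The lid's measured angle was zero in both outside views, but that the cup is fully home rests on a firm stop going down and a rough rim-height measurement near the expected 93 mm.

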